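# Open the radio's battery door by its hidden release

### The arm

A 6-joint arm with a two-finger parallel gripper is mounted at the origin on the work surface. World frame = base frame: x ahead of the robot, y to its left, z up, the work surface at z = 0. Lengths are in m, angles in rad, forces in N, time in s.
With the tool pointing down it reaches from about 0.275 to 0.725 m from the base axis. Payload 5.6 kg.
Tool frame: the origin (TCP) lies between the finger pads; the fingertips stand 19 mm ahead of it and the grasp point (between the pads) is the TCP; z points along the fingers, y is the line along which they close (so a half turn about z gives the same grasp; the last joint's range is limited). The gripper opens to 85 mm and grips with 20 to 120 N. Pads are 22 mm wide; open, the fingers measure 114 mm over their backs; the gripper's body (76 mm by 85 mm) begins 54 mm behind the grasp point. The pads swing forward as they close: fully open they stand 13 mm farther back than shut.
Start: joints at [-1.037, 0.255, 0.108, 0, -1.424, -0.285], TCP at [0.135, -0.533, 0.25] pointing down, gripper open.
Joint ranges: [-2.95, 2.95], [-1.21, 1.97], [-1.09, 1.5], [-2.87, 1.71], [-2.94, -0.07], [-3.05, 3.05]. Speed limits (rad/s): [2.57, 2.57, 3.14, 3.14, 3.14, 3.14].

### API

Orientations are given as a 3x3 rotation matrix whose columns are the frame's x, y, z axes.
In Python, from station import * gives the robot as it stands.
- The arm moves only by the tool drive_tool, never from a script. Its argument "steps" is a list of rows, each an object of numbers: "tx", "ty", "tz": the shift along the tool's x, y, z in cm; "wx", "wy", "wz": the turn, a rotation vector about the tool's x, y, z in degrees. In form: [{"tx": .., "ty": .., "tz": .., "wx": .., "wy": .., "wz": ..}, ...]. A call has 1 to 10 rows; each row is the pose to reach, as a shift and turn from the pose commanded when the call began, along the tool's axes at that moment; what a row does not reach only later rows make up. A row lasts 1/12 s, in which the tool goes at most 41.7 mm and 7.16 degrees, less where a joint would pass 70% of its speed; a pose out of reach is approached as far as the arm can. A call with a gripper value outside its range is refused whole. "fingers" is the finger opening in cm, from 0 to 8.54, set as the call begins (left out, the last holds). The fingers move at their own pace and stop on an object; the grip force is fixed at half the most. Time passes only in rows, so rows that repeat a pose let the fingers close. It gives the time, the measured TCP pose, the force, the opening and the grip force at its end, in the units of the state.
- read_state(): the state, without advancing time (a new reading comes with each control period).
- capture(name): name is "side" or "top" or "wrist"; returns a dict with "frame" (480x640x3 uint8, red, green, blue), "K" (3x3 intrinsics, pixels), "xyz" and "attitude" of the camera in the world; the wrist camera has in their place "hand_eye" (4x4, takes a point from camera to tool coordinates, whose origin is the TCP and whose axes are the flange's). Camera axes: x right, y up, looking along -z (the intrinsics and any distortion apply to the point x, -y, -z); pixel columns grow to the right and rows downward; lengths in m; the calibration is good to about 2 mm. A picture is of the moment at which its call begins: read the wrist's pose just before it. There is no depth.
- job_done(): hands the job in; it is judged then, once.
The state is a dict: "t": time; "joints": joint angles; "dq": joint speeds; "tau": joint torques, N m; "tool_pos": TCP position; "orientation": TCP orientation; "ft_force": force on the tool from outside, world axes, zero at the start; "moment": the same for the moment, N m; "grip_width": opening from 0.0 (shut) to 1.0 (fully open); "grasp_force": force on a finger pad.
Only numpy, scipy, OpenCV 4.12 (cv2) and the standard library are available. Lean on these libraries where they do the work, as an engineer would, in place of code of your own. Each camera call takes 0.05 s, during which the arm holds its last target. There are 200 camera calls.

### The job

Open the battery compartment of the portable radio that lies on its face, using only the fingertips: feel along the smooth inset band in front of the battery door for the flush release and press it in until the door springs ajar, then push the door right back past upright so that it stays open. Do not lift the radio or shove it about on the table, do not pick anything up, and leave the other things on the table where they are.

Things in the scene. Friction and masses are not known exactly. Their poses are not given: they have to be found in the camera images.
- radio: Portable radio lying loose on its face, about 2 kg, 220 (its x) x 380 (its y) x 95 mm high; charcoal back up, dark corner guards 4 mm higher. Origin: centre of its underside. Its x axis points from the catch band across the battery door to the carrying handle (bar 138 mm out at +x), y along its long side, z up; yaw within 0.3 rad of robot's axes.
- band_mid (a point): Middle of the catch band, at its surface 94 mm above the table: a flat rigid inset strip, 56 mm (radio x) by 190 mm (radio y), 1 mm below the radio's back, just in front (radio -x) of the battery door. The release lies in this band, centred across it; where ALONG it is not told: its centre is anywhere from -45 to +45 mm (radio y) of this point.
- release (a joint): Travel of the release, m: 0 at rest, 0.006 fully in (straight down). A flat plate of the same charcoal plastic, 46 (radio x) by 58 mm (radio y), lying 2.5 mm below the band's surface in a 48 by 60 mm opening. Spring: 3 N to start, 6 N fully in. The catch frees the door at about 3 to 4 mm; the plate returns by itself.
- battery_door (a joint): Opening angle of the battery door, rad: 0 shut and latched (cannot be lifted), 1.8 stop. When the catch lets go, its spring lifts it to about 0.7 rad within a second; a stiff hinge then keeps it wherever it is pushed to (under 1 N at its edge).
- door_edge (a point): Middle of the free (near, radio -x) edge of the battery door, outer face; moves with the door. The door is a 3 mm plate, 81 mm from hinge to free edge, 140 mm wide (radio y), flush with the radio's back when shut. Along the free edge its inner side carries a lip 12 mm deep whose foot juts 4.5 mm beyond the edge.
- door_hinge (a point): Middle of the battery door's hinge line, on the radio, 93.5 mm above the table, 117 mm along the radio's x axis from band_mid; the hinge runs along radio y and the free edge swings up and over towards radio +x.
- basin_mid (a point): Bystander: round turquoise plastic basin, 340 mm across, 105 mm high, point on its axis 50 mm up.
- pp_box_mid (a point): Bystander: polypropylene box with lid and front snap latch, 206 by 296 mm, 126 mm high, point at its centre 60 mm up.
- bottle_a_mid (a point): Bystander: PET bottle trodden flat, about 215 by 80 mm, 30 mm high, point near its middle 12 mm up.
- bottle_b_mid (a point): Bystander: PET bottle trodden flat, about 190 by 72 mm, 30 mm high, point near its middle 12 mm up.
- bottle_c_mid (a point): Bystander: PET bottle squashed endwise, standing, 74 mm across, 102 mm high, point on its axis 40 mm up.
- can_opener_mid (a point): Bystander: stainless steel butterfly can opener lying flat, about 155 by 56 mm, 23 mm high, point at the pivot end of the handles 11 mm up.
- fresh_cells_mid (a point): Bystander: two fresh D cells standing in a card sleeve, 37 by 71 mm, 62 mm high, point at its centre 30 mm up.

How it is judged:
On the way, in this order (a step that is already met when the one before it is completed fails the run):
1. the release is pressed in with the fingers while the door is still shut (value of joint release above 0.0015 m and value of joint battery_door below 0.1 rad and contact force between the fingers and radio above 0.5 N).
2. the door springs ajar (value of joint battery_door above 0.4 rad), for 0.1 s.
3. the door is pushed back past upright (value of joint battery_door above 1.57 rad), for 0.1 s.
At the end, for the whole second after the job is handed in: The battery door stands open past upright (more than 1.57 rad) and at rest, the release has come back up (under 1.5 mm), the radio lies flat within 30 mm of where it was, and every bystander is within 20 mm of where it was (value of joint battery_door above 1.57 rad and velocity of joint battery_door between -0.1 and 0.1 rad/s and value of joint release below 0.0015 m and distance of radio from where it was at the start of the episode below 0.03 m and height (world z) of radio below 0.008 m and linear speed of radio below 0.02 m/s and angle between radio's own z axis and vertical below 0.05 rad and distance of each of basin_mid, pp_box_mid, bottle_a_mid, bottle_b_mid, bottle_c_mid, can_opener_mid, fresh_cells_mid from where it was at the start of the episode below 0.02 m); the robot touches nothing.
It fails at once if the radio is lifted or tipped (height (world z) of radio above 0.015 m or angle between radio's own z axis and vertical above 0.12 rad).
It fails at once if the radio is shoved more than 40 mm (distance of radio from where it was at the start of the episode above 0.04 m).
It fails at once if a bystander is picked up, knocked or moved more than 25 mm (distance of any of basin_mid, pp_box_mid, bottle_a_mid, bottle_b_mid, bottle_c_mid, can_opener_mid, fresh_cells_mid from where it was at the start of the episode above 0.025 m).
It also fails if it takes over 46 s, if anything falls off the work surface, if the arm or the gripper's body presses on something with over 40 N, if the wrist force passes 120 N, or if a joint passes its speed limit or range.

## Working session

There is one attempt and no reset: what is moved stays moved. The work goes in short steps, Python scripts to look and compute and a tool call to move; the robot and the scene stay as the last step left them, time stands still between calls to the robot, and variables do not carry over. Pictures are saved under pics/ and viewed, at most 10 in all, crops included, and the job is handed in when it is done.

Besides the shell and the picture viewer there is one more tool, called after ">>>" as name(argument=value, ...), one argument or row to a line, values as JSON. drive_tool: Moves the arm, as the interface text tells. Its arguments: {"type":"object","properties":{"steps":{"type":"array","items":{"type":"object","properties":{"tx":{"type":"number"},"ty":{"type":"number"},"tz":{"type":"number"},"wx":{"type":"number"},"wy":{"type":"number"},"wz":{"type":"number"}}}},"fingers":{"type":"number"}},"required":["steps"]}

```bash
mkdir -p pics; ls; python3 - <<'E'
from station import *
import cv2,numpy as np
s=read_state();print({k:np.round(v,3).tolist() for k,v in s.items()})
for n in("top","side"):
    c=capture(n);cv2.imwrite(f"pics/{n}0.png",c["frame"][:,:,::-1]);print(n,c["K"],c["xyz"],c["attitude"],[k for k in c])
E
```

```text
pics
{'t': 0.0, 'joints': [-1.037, 0.256, 0.107, -0.0, -1.424, -0.285], 'dq': [0.002, 0.0, -0.0, -0.001, 0.001, -0.002], 'tau': [0.001, -38.663, 23.795, 5.365, -0.006, 0.0], 'tool_pos': [0.135, -0.533, 0.249], 'orientation': [[-0.969, -0.246, -0.001], [-0.246, 0.969, 0.002], [0.0, 0.002, -1.0]], 'ft_force': [0.085, -0.073, 0.07], 'moment': [-0.016, -0.011, -0.004], 'grasp_force': 0.0, 'grip_width': 0.997}
top [[617.67588016   0.         313.32034838]
 [  0.         617.67588016 240.44950014]
 [  0.           0.           1.        ]] [0.15014038 0.0076936  1.91533981] [[ 0.00129955  0.98562143 -0.16896364]
 [-0.99999647  0.00167257  0.0020654 ]
 [ 0.00231831  0.16896036  0.98562012]] ['frame', 'K', 'xyz', 'attitude']
side [[615.24108792   0.         330.66707504]
 [  0.         615.24108792 244.18973406]
 [  0.           0.           1.        ]] [0.27298025 1.36842185 1.36867598] [[-0.9898479   0.10247715 -0.09848642]
 [-0.14183338 -0.6673955   0.73107218]
 [ 0.0091888   0.73761892  0.67515472]] ['frame', 'K', 'xyz', 'attitude']
```

View pics/top0.png

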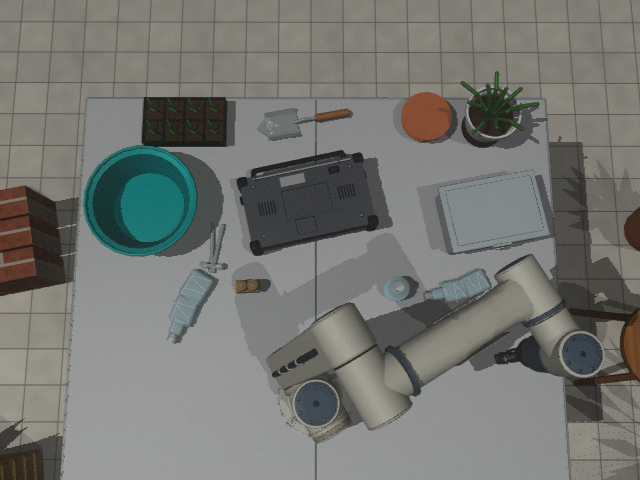

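View pics/side0.png

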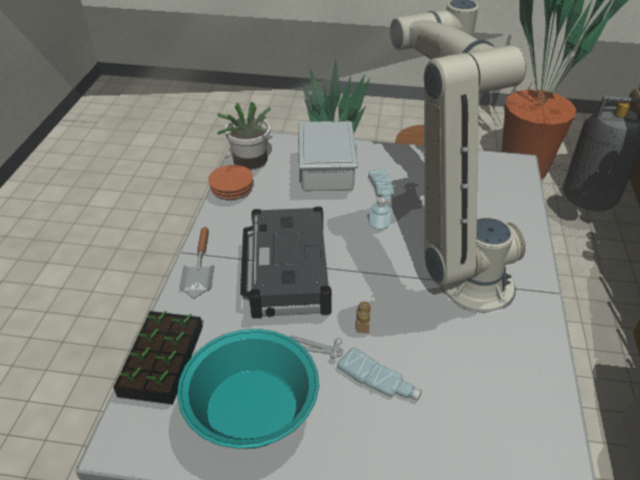

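The top view shows the radio with its dark corner guards near (240,184), (256,246), (372,222) and (356,158). The handle is on the far side (up), so radio +x is roughly world +x, yaw about +0.2. A faint rectangle near (306,226) could be the release. The side view agrees with this layout.

```bash
cat >h.py <<'E'
import numpy as np,cv2
from station import *
def ray(c,u,v,z):
    K=np.array(c["K"]);d=np.array([(u-K[0,2])/K[0,0],-(v-K[1,2])/K[1,1],-1.])
    d=np.array(c["attitude"])@d;o=np.array(c["xyz"]);return o+d*(z-o[2])/d[2]
E
python3 - <<'E'
from h import *
c=capture("top");f=c["frame"]
g=f.max(2).astype(int)
# guards: darkest
m=((g<95)).astype(np.uint8);m[:, :225]=0;m[:,390:]=0;m[:140]=0;m[262:]=0
n,l,st,ce=cv2.connectedComponentsWithStats(m)
i=1+st[1:,4].argmax();print(st[i],ce[i])
r=cv2.minAreaRect(np.argwhere(l==i)[:,::-1].astype(np.float32));print(r,cv2.boxPoints(r))
for p in cv2.boxPoints(r):print(ray(c,*p,0.097).round(3))
m2=((g<28)*255).astype(np.uint8);m2[:, :225]=0;m2[:,390:]=0;m2[:140]=0;m2[262:]=0
n,l,st,ce=cv2.connectedComponentsWithStats(m2)
for j in range(1,n):
    if st[j,4]>25:print(st[j],ce[j],ray(c,*ce[j],.099).round(3))
cr=f[140:265,225:390,::-1]
cr=cv2.convertScaleAbs(cv2.resize(cr,None,fx=4.6,fy=4.6,interpolation=cv2.INTER_CUBIC),alpha=2.2)
cv2.imwrite("pics/crop.png",cr);print(cr.shape)
E
```

```text
[  236   140   154   122 11220] [312.69180036 200.89893048]
((312.52593994140625, 201.84312438964844), (109.86427307128906, 152.78689575195312), 65.69544982910156) [[220.29385 183.22212]
 [359.53934 120.33705]
 [404.75803 220.46413]
 [265.51254 283.34918]]
[0.638 0.286 0.097]
[ 0.839 -0.138  0.097]
[ 0.523 -0.271  0.097]
[0.333 0.145 0.097]
(575, 759, 3)
```

View pics/crop.png

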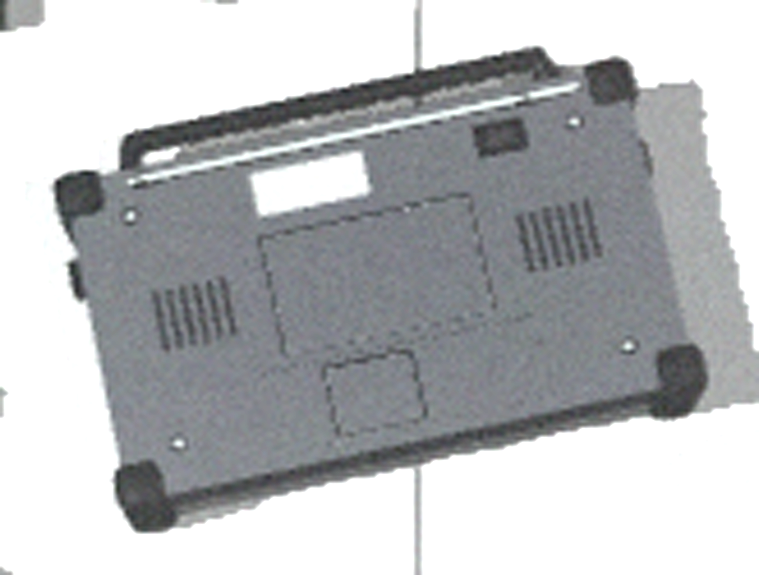

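The enhanced crop shows the door outline with corners (260,237), (473,195), (492,308) and (285,355). In front of it is a fine rectangle with corners (325,367), (409,350), (427,416) and (341,436), about the size of the release opening. Next I'll turn these into world positions.

```bash
python3 - <<'E'
from h import *
c=capture("top")
P=lambda q,z:np.array([ray(c,225+(u+.5)/4.6-.5,140+(v+.5)/4.6-.5,z)[:2] for u,v in q])
door=P([(260,237),(473,195),(492,308),(285,355)],.095)
rel=P([(325,367),(409,350),(427,416),(341,436)],.094)
sc=P([(130,216),(574,121),(629,345),(179,442)],.095)
for n,q in(("door",door),("rel",rel),("screw",sc)):
    e=[np.linalg.norm(q[i]-q[(i+1)%4]) for i in range(4)]
    y=(q[0]-q[1])+(q[3]-q[2]);x=(q[0]-q[3])+(q[1]-q[2])
    print(n,q.mean(0).round(4),np.round(e,3),"yaw",np.arctan2(-y[0],y[1]).round(3),np.arctan2(x[1],x[0]).round(3))
yaw=.2
for yaw in(.19,.21):
    R=np.array([[np.cos(yaw),-np.sin(yaw)],[np.sin(yaw),np.cos(yaw)]]);print("rel in door frame",(R.T@(rel.mean(0)-door.mean(0))).round(4))
E
```

```text
door [0.5892 0.0241] [0.143 0.077 0.139 0.081] yaw 0.216 0.187
rel [0.5098 0.0252] [0.056 0.046 0.058 0.047] yaw 0.22 0.246
screw [0.5847 0.0235] [0.301 0.156 0.301 0.155] yaw 0.219 0.225
rel in door frame [-0.0777  0.0161]
rel in door frame [-0.0773  0.0176]
```

>>> drive_tool(
  steps=[
    {"tx":-3,"ty":2.7},
    {"tx":-6,"ty":5.4},
    {"tx":-9,"ty":8.1},
    {"tx":-12,"ty":10.8},
    {"tx":-15,"ty":13.5,"wz":0.5},
    {"tx":-18,"ty":16.2,"wz":1},
    {"tx":-21,"ty":18.9,"wz":1.7},
    {"tx":-24,"ty":21.6,"wz":1.7},
    {"tx":-27,"ty":24.2,"wz":1.7},
    {"tx":-30,"ty":26.9,"wz":1.7},
  ],
  fingers=0,
)

```text
$.steps[0]: bad value
```

>>> drive_tool(
  steps=[
    {"tx":-3,"ty":2.6},
    {"tx":-6,"ty":5.2},
    {"tx":-9,"ty":7.8},
    {"tx":-12,"ty":10.4},
    {"tx":-15,"ty":13},
    {"tx":-18,"ty":15.5},
    {"tx":-20,"ty":17.2},
    {"tx":-20.4,"ty":17.4},
    {"tx":-20.4,"ty":17.4},
    {"tx":-20.4,"ty":17.4},
  ],
)

```text
$.steps[0]: bad value
```

>>> drive_tool(
  steps=[
    {"tx":-3,"ty":2.7,"tz":0,"wx":0,"wy":0,"wz":0},
    {"tx":-6,"ty":5.4,"tz":0,"wx":0,"wy":0,"wz":0},
    {"tx":-9,"ty":8.1,"tz":0,"wx":0,"wy":0,"wz":0},
    {"tx":-12,"ty":10.8,"tz":0,"wx":0,"wy":0,"wz":0},
    {"tx":-15,"ty":13.5,"tz":0,"wx":0,"wy":0,"wz":0.5},
    {"tx":-18,"ty":16.2,"tz":0,"wx":0,"wy":0,"wz":1},
    {"tx":-21,"ty":18.9,"tz":0,"wx":0,"wy":0,"wz":1.7},
    {"tx":-24,"ty":21.6,"tz":0,"wx":0,"wy":0,"wz":1.7},
    {"tx":-27,"ty":24.2,"tz":0,"wx":0,"wy":0,"wz":1.7},
    {"tx":-30,"ty":26.9,"tz":0,"wx":0,"wy":0,"wz":1.7},
  ],
  fingers=0,
)

```text
t: 1.03
tool_pos: [0.3605, -0.1966, 0.2505]
orientation: [[-0.976, -0.217, 0.001], [-0.217, 0.976, -0.0], [-0.001, -0.0, -1.0]]
ft_force: [0.7, -0.2, -0.5]
grip_width: 0.005
grasp_force: 0.0
```

>>> drive_tool(
  steps=[
    {"tx":-3,"ty":2.8,"tz":0,"wx":0,"wy":0,"wz":0},
    {"tx":-6,"ty":5.6,"tz":0,"wx":0,"wy":0,"wz":0},
    {"tx":-9,"ty":8.4,"tz":0,"wx":0,"wy":0,"wz":0},
    {"tx":-12,"ty":11.2,"tz":0,"wx":0,"wy":0,"wz":0},
    {"tx":-15,"ty":14,"tz":0,"wx":0,"wy":0,"wz":0},
    {"tx":-17.5,"ty":16.6,"tz":0,"wx":0,"wy":0,"wz":0},
    {"tx":-18.8,"ty":17.8,"tz":0,"wx":0,"wy":0,"wz":0},
    {"tx":-19,"ty":18,"tz":0,"wx":0,"wy":0,"wz":0},
    {"tx":-19,"ty":18,"tz":0,"wx":0,"wy":0,"wz":0},
  ],
)

```text
t: 1.78
tool_pos: [0.5064, 0.0191, 0.2497]
orientation: [[-0.976, -0.219, -0.001], [-0.219, 0.976, -0.0], [0.001, -0.0, -1.0]]
ft_force: [0.4, -0.9, -0.0]
grip_width: -0.001
grasp_force: 0.0
```

```bash
python3 - <<'E'
from h import *
s=read_state();c=capture("wrist");print(s["tool_pos"],s["orientation"],s["ft_force"]);print(c["hand_eye"],c["K"])
f=cv2.convertScaleAbs(c["frame"][:,:,::-1],alpha=2);cv2.imwrite("pics/w0.png",f)
E
```

```text
[0.50643324 0.01914283 0.24969349] [[-9.75769773e-01 -2.18796006e-01 -1.28777595e-03]
 [-2.18795638e-01  9.75770614e-01 -4.21822401e-04]
 [ 1.34886699e-03 -1.29841788e-04 -9.99999082e-01]] [ 0.4499687  -0.92651921 -0.00473481]
[[-4.08657476e-04  9.51696410e-01  3.07040351e-01  7.88675230e-02]
 [ 9.99999728e-01  5.77688344e-04 -4.59635217e-04  6.99960436e-04]
 [-6.14806817e-04  3.07040079e-01 -9.51696386e-01 -1.24324222e-01]
 [ 0.00000000e+00  0.00000000e+00  0.00000000e+00  1.00000000e+00]] [[348.83523442   0.         318.864735  ]
 [  0.         348.83523442 237.01884152]
 [  0.           0.           1.        ]]
```

View pics/w0.png

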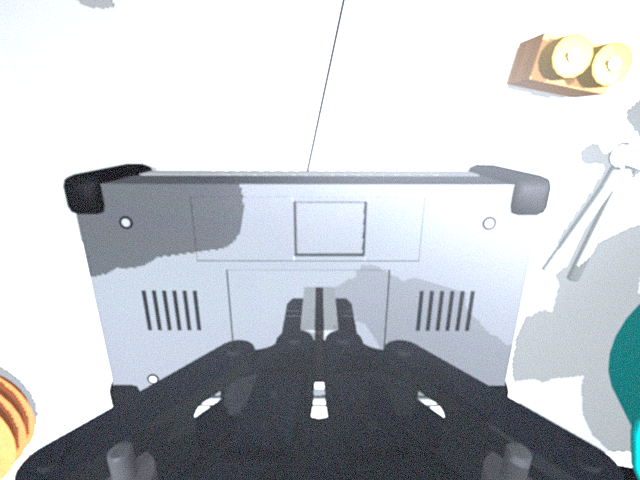

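The wrist view shows the band outline from (193,196) to (424,262), the release opening with corners (295,201), (366,202), (366,256), (295,255), and the door's free edge from (228,270) to (388,270). Now I'll compute positions from those.

```bash
python3 - <<'E'
from h import *
s=read_state();c=capture("wrist");R=s["orientation"];H=np.array(c["hand_eye"])
c["attitude"]=R@H[:3,:3];c["xyz"]=s["tool_pos"]+R@H[:3,3]
for n,q,z in(("rel",[(295,201),(366,202),(366,256),(295,255)],.094),("band",[(193,196),(421,196),(421,262),(196,261)],.094),("edge",[(228,270),(388,270)],.095)):
    p=np.array([ray(c,*a,z) for a in q]);m=p.mean(0);print(n,m.round(4),np.linalg.norm(p[0]-p[1]).round(4),np.linalg.norm(p[1]-p[-1]).round(4),"yawdiff line",np.arctan2(*(p[1]-p[0])[:2]).round(3),"tool offs",(R.T@(m-s["tool_pos"])*100).round(2))
E
```

```text
rel [0.5081 0.0296 0.094 ] 0.0581 0.075 yawdiff line -0.205 tool offs [-0.47  1.06 15.6 ]
band [0.5128 0.0111 0.094 ] 0.1855 0.1975 yawdiff line -0.219 tool offs [-0.51 -0.84 15.6 ]
edge [0.5481 0.0188 0.095 ] 0.1388 0.0 yawdiff line -0.219 tool offs [-4.13 -0.86 15.5 ]
```

>>> drive_tool(
  steps=[
    {"tx":-0.45,"ty":0.8,"tz":3,"wx":0,"wy":0,"wz":0},
    {"tx":-0.45,"ty":0.8,"tz":6,"wx":0,"wy":0,"wz":0},
    {"tx":-0.45,"ty":0.8,"tz":9,"wx":0,"wy":0,"wz":0},
    {"tx":-0.45,"ty":0.8,"tz":11.5,"wx":0,"wy":0,"wz":0},
    {"tx":-0.45,"ty":0.8,"tz":12.8,"wx":0,"wy":0,"wz":0},
    {"tx":-0.45,"ty":0.8,"tz":13.2,"wx":0,"wy":0,"wz":0},
    {"tx":-0.45,"ty":0.8,"tz":13.2,"wx":0,"wy":0,"wz":0},
    {"tx":-0.45,"ty":0.8,"tz":13.2,"wx":0,"wy":0,"wz":0},
  ],
)

```text
t: 2.55
tool_pos: [0.5095, 0.0267, 0.1196]
orientation: [[-0.976, -0.217, 0.002], [-0.217, 0.976, 0.0], [-0.002, -0.0, -1.0]]
ft_force: [-0.2, -0.3, 0.4]
grip_width: 0.002
grasp_force: 0.0
```

>>> drive_tool(
  steps=[
    {"tx":0,"ty":0,"tz":0.3,"wx":0,"wy":0,"wz":0},
    {"tx":0,"ty":0,"tz":0.5,"wx":0,"wy":0,"wz":0},
    {"tx":0,"ty":0,"tz":0.7,"wx":0,"wy":0,"wz":0},
    {"tx":0,"ty":0,"tz":0.8,"wx":0,"wy":0,"wz":0},
    {"tx":0,"ty":0,"tz":0.8,"wx":0,"wy":0,"wz":0},
    {"tx":0,"ty":0,"tz":0.8,"wx":0,"wy":0,"wz":0},
  ],
)

```text
t: 3.05
tool_pos: [0.5091, 0.0274, 0.1106]
orientation: [[-0.976, -0.218, 0.0], [-0.218, 0.976, -0.0], [-0.0, -0.0, -1.0]]
ft_force: [0.2, 0.1, 2.5]
grip_width: -0.002
grasp_force: 1.1
```

Contact came at tip height 0.0916 m, which is below the band surface, so the fingers are on the release plate. Pressing now.

>>> drive_tool(
  steps=[
    {"tx":0,"ty":0,"tz":0.15,"wx":0,"wy":0,"wz":0},
    {"tx":0,"ty":0,"tz":0.3,"wx":0,"wy":0,"wz":0},
    {"tx":0,"ty":0,"tz":0.4,"wx":0,"wy":0,"wz":0},
    {"tx":0,"ty":0,"tz":0.5,"wx":0,"wy":0,"wz":0},
    {"tx":0,"ty":0,"tz":0.5,"wx":0,"wy":0,"wz":0},
    {"tx":0,"ty":0,"tz":0.5,"wx":0,"wy":0,"wz":0},
    {"tx":0,"ty":0,"tz":0.5,"wx":0,"wy":0,"wz":0},
    {"tx":0,"ty":0,"tz":0.5,"wx":0,"wy":0,"wz":0},
  ],
)

```text
t: 3.72
tool_pos: [0.5091, 0.0274, 0.1056]
orientation: [[-0.976, -0.217, 0.0], [-0.217, 0.976, 0.0], [-0.0, -0.0, -1.0]]
ft_force: [-2.6, 0.9, 5.4]
grip_width: 0.005
grasp_force: 2.7
```

>>> drive_tool(
  steps=[
    {"tx":0,"ty":0,"tz":-0.4,"wx":0,"wy":0,"wz":0},
    {"tx":0.5,"ty":0,"tz":-0.9,"wx":0,"wy":0,"wz":0},
    {"tx":2,"ty":0,"tz":-1.4,"wx":0,"wy":0,"wz":0},
    {"tx":4,"ty":0,"tz":-1.8,"wx":0,"wy":0,"wz":0},
    {"tx":5,"ty":0,"tz":-2,"wx":0,"wy":0,"wz":0},
    {"tx":5,"ty":0,"tz":-2,"wx":0,"wy":0,"wz":0},
    {"tx":5,"ty":0,"tz":-2,"wx":0,"wy":0,"wz":0},
    {"tx":5,"ty":0,"tz":-2,"wx":0,"wy":0,"wz":0},
  ],
)

```text
t: 4.38
tool_pos: [0.4606, 0.0166, 0.1253]
orientation: [[-0.976, -0.217, 0.0], [-0.217, 0.976, 0.0], [-0.0, -0.0, -1.0]]
ft_force: [-0.6, 0.7, 0.3]
grip_width: 0.001
grasp_force: 0.0
```

```bash
python3 - <<'E'
from h import *
print(read_state()["ft_force"])
c=capture("side");f=c["frame"][190:330,220:380,::-1]
a=cv2.convertScaleAbs(cv2.resize(f,(640,560),interpolation=cv2.INTER_CUBIC),alpha=2);cv2.imwrite("pics/s1.png",a)
E
```

```text
[-0.63662409  0.65929588  0.3041469 ]
```

View pics/s1.png

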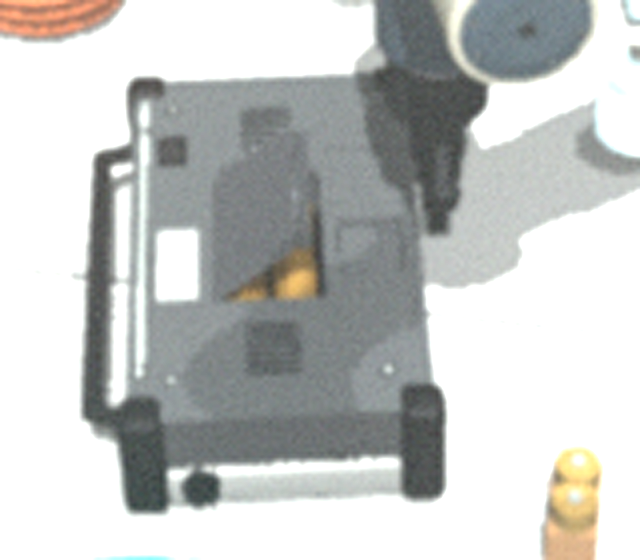

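The door is ajar: it stands raised around (265,220) in the crop, with cells visible at (290,275) and the fingers at (440,215), clear in front of the radio. Now I'll push it over from the near side.

>>> drive_tool(
  steps=[
    {"tx":-1,"ty":-1.5,"tz":-1.3,"wx":0,"wy":0,"wz":0},
    {"tx":-3,"ty":-1.9,"tz":-1.5,"wx":0,"wy":0,"wz":0},
    {"tx":-5,"ty":-1.9,"tz":-1.5,"wx":0,"wy":0,"wz":0},
    {"tx":-7,"ty":-1.9,"tz":-1.5,"wx":0,"wy":0,"wz":0},
    {"tx":-8,"ty":-1.9,"tz":-1.6,"wx":0,"wy":0,"wz":0},
    {"tx":-9,"ty":-1.9,"tz":-1.9,"wx":0,"wy":0,"wz":0},
    {"tx":-10,"ty":-1.9,"tz":-2.2,"wx":0,"wy":0,"wz":0},
    {"tx":-11,"ty":-1.9,"tz":-2.5,"wx":0,"wy":0,"wz":0},
    {"tx":-11,"ty":-1.9,"tz":-2.5,"wx":0,"wy":0,"wz":0},
  ],
)

```text
t: 5.18
tool_pos: [0.572, 0.0213, 0.1505]
orientation: [[-0.976, -0.217, -0.002], [-0.217, 0.976, -0.001], [0.002, -0.001, -1.0]]
ft_force: [0.8, 0.6, -0.4]
grip_width: 0.003
grasp_force: 0.1
```

>>> drive_tool(
  steps=[
    {"tx":-0.8,"ty":0,"tz":-0.3,"wx":0,"wy":0,"wz":0},
    {"tx":-1.6,"ty":0,"tz":-0.6,"wx":0,"wy":0,"wz":0},
    {"tx":-2.4,"ty":0,"tz":-0.9,"wx":0,"wy":0,"wz":0},
    {"tx":-3.2,"ty":0,"tz":-1.1,"wx":0,"wy":0,"wz":0},
    {"tx":-3.8,"ty":0,"tz":-1.2,"wx":0,"wy":0,"wz":0},
    {"tx":-4.3,"ty":0,"tz":-1.2,"wx":0,"wy":0,"wz":0},
    {"tx":-4.7,"ty":0,"tz":-1.2,"wx":0,"wy":0,"wz":0},
    {"tx":-5,"ty":0,"tz":-1.2,"wx":0,"wy":0,"wz":0},
    {"tx":-5,"ty":0,"tz":-1.2,"wx":0,"wy":0,"wz":0},
  ],
)

```text
t: 5.93
tool_pos: [0.6208, 0.0328, 0.1618]
orientation: [[-0.976, -0.217, -0.0], [-0.217, 0.976, -0.0], [0.0, 0.0, -1.0]]
ft_force: [-0.4, 0.2, -0.6]
grip_width: -0.003
grasp_force: 0.0
```

```bash
python3 - <<'E'
from h import *
print(read_state()["ft_force"])
c=capture("side");f=c["frame"][150:330,200:400,::-1]
a=cv2.convertScaleAbs(cv2.resize(f,(640,576),interpolation=cv2.INTER_CUBIC),alpha=2);cv2.imwrite("pics/s2.png",a)
E
```

```text
[-0.42619338  0.18084909 -0.60532073]
```

View pics/s2.png

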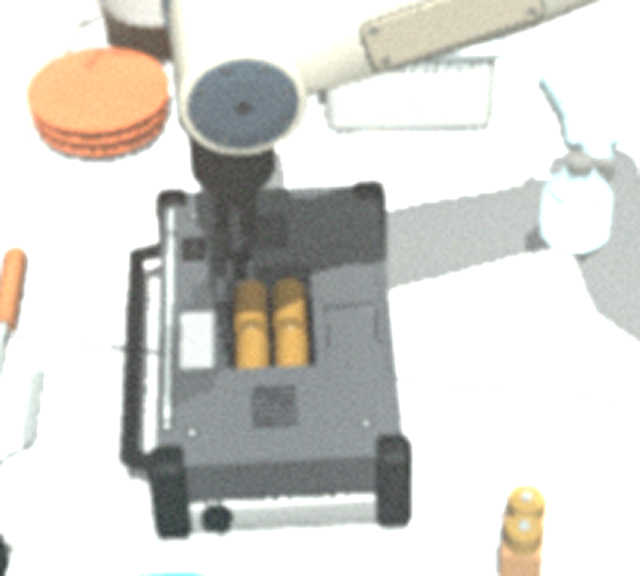

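The crop shows both cells fully exposed and the door nearly edge-on at about (222,270), against the fingers. I'll push a few mm more for margin and check the force.

>>> drive_tool(
  steps=[
    {"tx":-0.2,"ty":0,"tz":0,"wx":0,"wy":0,"wz":0},
    {"tx":-0.4,"ty":0,"tz":0,"wx":0,"wy":0,"wz":0},
    {"tx":-0.4,"ty":0,"tz":0,"wx":0,"wy":0,"wz":0},
    {"tx":-0.4,"ty":0,"tz":0,"wx":0,"wy":0,"wz":0},
  ],
)

```text
t: 6.32
tool_pos: [0.6244, 0.0336, 0.1623]
orientation: [[-0.976, -0.217, 0.0], [-0.217, 0.976, 0.0], [-0.0, 0.0, -1.0]]
ft_force: [0.6, -0.5, -0.0]
grip_width: 0.0
grasp_force: 0.0
```

>>> drive_tool(
  steps=[
    {"tx":1,"ty":0,"tz":0,"wx":0,"wy":0,"wz":0},
    {"tx":3,"ty":0,"tz":0,"wx":0,"wy":0,"wz":0},
    {"tx":6,"ty":0,"tz":0,"wx":0,"wy":0,"wz":0},
    {"tx":9,"ty":0,"tz":-1,"wx":0,"wy":0,"wz":0},
    {"tx":12,"ty":0,"tz":-3,"wx":0,"wy":0,"wz":0},
    {"tx":15,"ty":0,"tz":-5,"wx":0,"wy":0,"wz":0},
    {"tx":17,"ty":0,"tz":-7,"wx":0,"wy":0,"wz":0},
    {"tx":18,"ty":0,"tz":-8,"wx":0,"wy":0,"wz":0},
    {"tx":18,"ty":0,"tz":-8,"wx":0,"wy":0,"wz":0},
    {"tx":18,"ty":0,"tz":-8,"wx":0,"wy":0,"wz":0},
  ],
)

```text
t: 7.15
tool_pos: [0.4489, -0.0053, 0.2427]
orientation: [[-0.976, -0.217, 0.002], [-0.217, 0.976, 0.001], [-0.002, 0.001, -1.0]]
ft_force: [-0.3, 0.7, -1.1]
grip_width: -0.003
grasp_force: 0.0
```

```bash
python3 - <<'E'
from h import *
print(read_state()["ft_force"])
o=[]
for n,(r,s) in {"side":((150,330),(200,400)),"top":((110,270),(220,400))}.items():
    c=capture(n);f=c["frame"][r[0]:r[1],s[0]:s[1],::-1]
    o.append(cv2.convertScaleAbs(cv2.resize(f,(400,360 if n=="side" else 356),interpolation=cv2.INTER_CUBIC)[:356],alpha=2.2))
cv2.imwrite("pics/e.png",np.hstack(o))
E
```

```text
[-0.26501164  0.70692237 -1.08811466]
```

View pics/e.png

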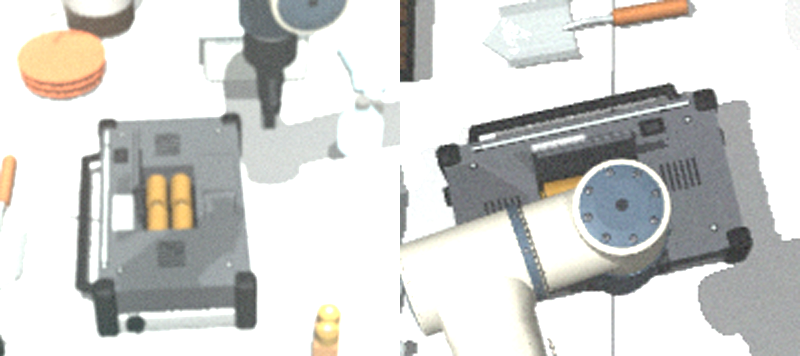

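The fingers are clear of the radio and the door stands up with the cells exposed: at (137,170) on the side half and as a dark strip at (585,155) on the top half. I'll zoom in to measure the angle.

```bash
python3 - <<'E'
from h import *
o=[]
for n,(r,s) in {"top":((145,205),(265,345)),"side":((205,275),(235,305))}.items():
    c=capture(n);f=c["frame"][r[0]:r[1],s[0]:s[1],::-1]
    k=5
    o.append(cv2.convertScaleAbs(cv2.copyMakeBorder(cv2.resize(f,None,fx=k,fy=k,interpolation=cv2.INTER_CUBIC),0,350-k*f.shape[0],0,0,cv2.BORDER_CONSTANT),alpha=2.5))
    K=np.array(c["K"]);A=np.array(c["attitude"])
    ex=np.array([.976,.217,0]);ey=np.array([-.217,.976,0]);h=np.array([.628,.0346,.0935])
    for th in(1.4,1.57,1.65,1.72,1.8):
        q=[]
        for y in(.07,-.07):
            p=h+ey*y+.081*(-np.cos(th)*ex+np.sin(th)*np.array([0,0,1]))
            d=A.T@(p-c["xyz"]);q.append(((K[0,0]*d[0]/-d[2]+K[0,2]-s[0])*k,(-K[1,1]*d[1]/-d[2]+K[1,2]-r[0])*k))
        print(n,th,np.round(q,0).tolist())
    q=[]
    for y in(.07,-.07):
        d=A.T@(h+ey*y-c["xyz"]);q.append(((K[0,0]*d[0]/-d[2]+K[0,2]-s[0])*k,(-K[1,1]*d[1]/-d[2]+K[1,2]-r[0])*k))
    print("hinge",np.round(q,0).tolist())
a=np.hstack(o);print(a.shape);cv2.imwrite("pics/z.png",a)
E
```

```text
top 1.4 [[77.0, 221.0], [312.0, 171.0]]
top 1.57 [[72.0, 198.0], [307.0, 148.0]]
top 1.65 [[69.0, 188.0], [304.0, 138.0]]
top 1.72 [[68.0, 179.0], [302.0, 129.0]]
top 1.8 [[65.0, 169.0], [300.0, 119.0]]
hinge [[79.0, 233.0], [304.0, 185.0]]
side 1.4 [[210.0, 199.0], [207.0, 44.0]]
side 1.57 [[186.0, 198.0], [184.0, 43.0]]
side 1.65 [[175.0, 199.0], [174.0, 44.0]]
side 1.72 [[165.0, 201.0], [164.0, 45.0]]
side 1.8 [[154.0, 203.0], [154.0, 47.0]]
hinge [[193.0, 299.0], [191.0, 143.0]]
(350, 750, 3)
```

View pics/z.png

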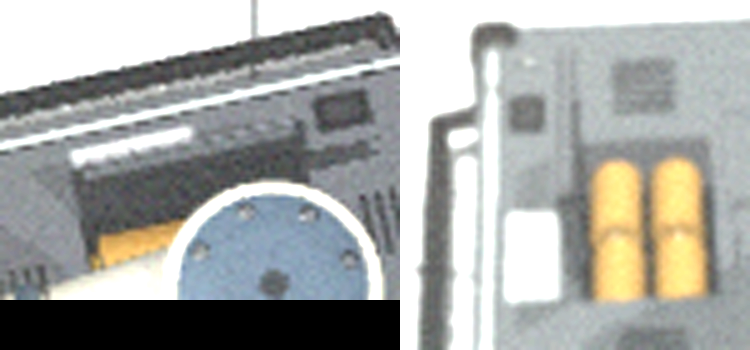

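In both views the door's free edge lies where my projection puts it for about 1.72–1.75 rad: about (70,175)–(300,128) in the top half, and column 560–575 in the side half. That is past upright, and the arm is clear of everything.

```bash
python3 -c "
from station import *
print(job_done())"
```

```text
the job is handed in; nothing more can be done
None
```

I pressed the release until the door sprang ajar, then pushed the door back to about 1.7 rad, past upright, and handed the job in with the arm clear; `job_done()` gave no verdict.

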